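# Reset a height stop to its gauge block and lock it

## Task

Loosen the brass lock nut of the height stop by about half a radian or more, turn the blade knob clockwise until the plunger rests lightly but definitely on the blue gauge block (about 5 N, never more than 20 N), then turn the lock nut back until it is firmly tight again. Let go, and leave the gauge block and everything else on the bench where they are.

Things in the scene. Friction and masses are not known exactly. Their poses are not given: they have to be found in the camera images.
- stand: black height-stop stand, fixed: base plate 150 x 110 x 14 mm, column at its -x side, 52 mm wide arm (top 92 mm up) reaching over the base in +x. Vertical screw axis through the arm's end at x = +25 mm, y = 0. On it, upwards: gauge block, plunger, arm, boss (26 mm across, to 110 mm), brass nut (110-126 mm), thin stem, knob (136-164 mm). Nothing else above the arm. Origin: centre of its underside
- nut_grip (a point): centre (half-way up) of the brass hexagonal lock nut: 34 mm across flats, 16 mm high, on the screw axis; 118 mm above the table, 26 mm above the arm's top. Flats face its own +y and -y, and every 60 degrees. It turns about the vertical axis without rising. Fingers from above straddle the knob (at most 26 mm across), which rises 46 mm over this point
- lock_nut (a joint): lock nut angle, rad: 0 = just begins to clamp, positive = loosened (anticlockwise from above, stop at 1.0), negative = tightened (stop at -0.45). Starts tight, about -0.2. It turns with 0.2 N m; past 0 the torque rises 0.8 N m per rad (0.36 N m at -0.2: firm). Let go, it stays, but creeps back to about -0.24 if forced further. While it is tight the screw is clamped
- knob_grip (a point): centre of the screw's aluminium blade knob, 150 mm above the table, 24 mm above the nut: 24 mm long (its x), 10 thick (its y), 28 high; grasp across y. Turns in place; clockwise from above lowers the plunger 8 mm per rad. Free: 0.06 N m; on the block it rises 0.008 N m per N of plunger force, some 3.5 N m per rad. Let go, its friction holds up to about 7 N
- plunger: non-turning steel plunger, 12 mm across, hanging below the arm on the screw axis; origin at the centre of its lower face. It starts 4 to 9 mm above the gauge block (the reading is too coarse to stop by)
- gauge: blue ceramic gauge block 24 x 24 x 25 mm, loose, standing on the anvil between low lips under the plunger; origin at the centre of its underside; it stays there
- spare_block_a: bystander: steel block 20 x 20 x 12 mm lying on a front corner of the stand's base plate (+x, +y corner); origin at the centre of its underside
- spare_block_b: bystander: white ceramic block 20 x 20 x 18 mm lying on the stand's base plate (+x, -y corner); origin at the centre of its underside
- screwdriver: bystander: grey-handled screwdriver 170 mm long lying on the table; x along it
- spanner: bystander: steel open-ended spanner 160 mm long lying on the table; not needed; x along it
- lens_ring: bystander: black lens ring, 48 mm across, 12 mm high; origin under its centre
- objective: bystander: aluminium objective, 32 mm across, 44 mm high, standing; origin under its centre
- grease_jar: bystander: small closed jar, 44 mm across, 45 mm high; origin under its centre
Mind the look-alikes: they are no part of the job. There is more than one size of the stand; the job needs the smallest.

How it is judged (in metres and radians):
On the way, in this order (a step that is already met when the one before it is completed fails the run):
1. the lock nut is loosened (at least 0.2 rad past where it begins to clamp) (value of joint lock_nut above 0.2 rad), for 0.2 s.
2. with the nut still loose, the plunger rests on the gauge block with 2 to 20 N (contact force between plunger and gauge between 2 and 20 N and value of joint lock_nut above 0.1 rad), for 0.2 s.
At the end, for the whole second after the job is handed in: The lock nut is tight (joint below -0.12 rad), the plunger still rests on the gauge block with 2 to 20 N, and the gauge block stands still within 4 mm of where it was (value of joint lock_nut below -0.12 rad and contact force between plunger and gauge between 2 and 20 N and distance of gauge from where it was at the start of the episode below 0.004 m and linear speed of gauge below 0.01 m/s); the robot touches nothing.
It fails at once if the plunger presses on the gauge block with more than 20 N (contact force between plunger and gauge above 20 N).
It fails at once if another thing on the bench is moved by more than 15 mm (distance of any of spare_block_a, spare_block_b, screwdriver, spanner, lens_ring, objective, grease_jar from where it was at the start of the episode above 0.015 m).
It also fails if it takes over 72 s, if anything falls off the work surface, if the arm or the gripper's body presses on something with over 40 N, if the wrist force passes 120 N, or if a joint passes its speed limit or range.

## Robot

A 7-joint arm with a two-finger parallel gripper is mounted at the origin on the work surface. World frame = base frame: x ahead of the robot, y to its left, z up, the work surface at z = 0. Lengths are in m, angles in degrees, forces in N, time in s.
With the tool pointing down it reaches from about 0.375 to 0.925 m from the base axis. Payload 3.1 kg.
Tool frame: the origin (TCP) lies between the finger pads; the fingertips stand 8 mm ahead of it and the grasp point (between the pads) lies 11 mm behind it; y points along the fingers, z is the direction in which the jaws open and shut, and the axes are right-handed (so a half turn about y gives the same grasp; the last joint's range is limited). The gripper opens to 85 mm and grips with 20 to 120 N. Pads are 22 mm wide; open, the fingers measure 114 mm over their backs; the gripper's body (76 mm by 85 mm) begins 54 mm behind the grasp point. The pads swing forward as they close: fully open they stand 13 mm farther back than shut.
Start: joints at [-81.349, 21.939, 2.515, 91.553, -1.026, 66.532, -2.859], TCP at [0.16, 0.63, 0.239] pointing down, gripper open.
Joint ranges: [-149.38, 149.38], [-23.57, 123.04], [-84.95, 90], [0, 143.3], [-89.99, 269.99], [3.08, 112.72], [-163.45, 163.45]. Speed limits (degrees/s): [159.86, 159.86, 180, 180, 180, 180, 180].

## Interface

Orientations are given as [roll, pitch, yaw] about the fixed x, y, z axes, in that order (R = Rz(yaw) Ry(pitch) Rx(roll)).
In Python, from plant import arm gives the robot as it stands.
- The arm moves only by the tool jog_arm, never from a script. Its argument "deltas" is a list of rows, each an object of numbers: "x", "y", "z": the shift along the tool's x, y, z in m; "ax", "ay", "az": the turn, a rotation vector about the tool's x, y, z in rad; "fingers": the finger opening in m, from 0 to 0.0854. A call has 1 to 12 rows; each row is the pose to reach, as a shift and turn from the pose commanded when the call began, along the tool's axes at that moment; what a row does not reach only later rows make up. A row lasts 1/12 s, in which the tool goes at most 41.7 mm and 7.16 degrees, less where a joint would pass 70% of its speed; a pose out of reach is approached as far as the arm can. A call with a gripper value outside its range is refused whole. The fingers move at their own pace and stop on an object; "squeeze" is the grip in N (left out, the last holds). Time passes only in rows, so rows that repeat a pose let the fingers close. It gives the time, the measured TCP pose, the force and the opening at its end, in the units of the state.
- arm.observe(): the state, without advancing time (a new reading comes with each control period).
- arm.snapshot(name): name is "side" or "top" or "wrist"; returns the picture (480x640x3 uint8, red, green, blue); there is no depth.
- arm.get_calibration(name): a dict with "intrinsics" (3x3 intrinsics, pixels), "dist_coeffs" ([k1, k2, p1, p2, k3] as OpenCV has them; the pictures are not rectified), "world_from_camera" (4x4, takes a point from camera to world coordinates); the wrist camera has in their place "tool_from_camera" (4x4, takes a point from camera to tool coordinates, whose origin is the TCP and whose axes are the tool frame's). Camera axes: x right, y down, z forward; pixel columns grow to the right and rows downward; lengths in m; the calibration is good to about 2 mm. A picture is of the moment at which its call begins: read the wrist's pose just before it. get_calibration takes no time and is no camera call.
- arm.hand_in(): hands the job in, once; it reports no verdict.
The state is a dict: "clock": time; "joint_pos": joint angles; "qvel": joint speeds; "joint_efforts": joint torques, N m; "eef_pos": TCP position; "tcp_rot": TCP orientation; "wrist_force": force on the tool from outside, world axes, zero at the start; "ft_torque": the same for the moment, N m; "finger_gap": finger opening in m.
Only numpy, scipy, OpenCV 4.12 (cv2) and the standard library are available. Lean on these libraries where they do the work, as an engineer would, in place of code of your own. Each camera call takes 0.05 s, during which the arm holds its last target.

## Working session

There is one attempt and no reset: what is moved stays moved. The work goes in short steps, Python scripts to look and compute and a tool call to move; the robot and the scene stay as the last step left them, time stands still between calls to the robot, and variables do not carry over. Pictures are saved under pics/ and viewed, and the job is handed in when it is done.

Besides the shell and the picture viewer there is one more tool, called after "Request:" as name([rows], argument=value, ...), one row to a line, values as JSON. jog_arm: Moves the arm, as the interface text tells. Its arguments: {"type":"object","properties":{"deltas":{"type":"array"},"squeeze":{"type":"number"}},"required":["deltas"]}

```bash
ls; mkdir -p pics
python3 - <<'E'
from plant import arm
import cv2
print(arm.observe())
for n in ["side","top","wrist"]:
    cv2.imwrite(f"pics/{n}0.png",arm.snapshot(n)[:,:,::-1])
    print(n,arm.get_calibration(n))
E
```

```text
pics
{'clock': 0.0, 'joint_pos': array([-81.34993999,  21.99318318,   2.5121525 ,  91.64984276,
        -1.02437927,  66.53140041,  -2.85883636]), 'qvel': array([ 0.15737308, -0.04539763, -0.04252544, -0.02364139, -0.04463139,
        0.04267159,  0.05760065]), 'joint_efforts': array([-1.74176998e-04, -4.33468330e+01,  1.02428209e+00, -2.49509078e+01,
        1.06635995e-02,  1.12311705e-02,  9.55827950e-07]), 'eef_pos': array([0.15982853, 0.62908593, 0.23786727]), 'tcp_rot': array([-9.01516387e+01, -9.55960357e-03, -1.42489173e+01]), 'wrist_force': array([0.60693169, 0.17842677, 1.37830705]), 'ft_torque': array([-0.00443466, -0.00896942,  0.01201977]), 'finger_gap': 0.0851204920150404}
side {'intrinsics': array([[492.28653149,   0.        , 325.60436291],
       [  0.        , 492.28653149, 243.98510979],
       [  0.        ,   0.        ,   1.        ]]), 'dist_coeffs': array([-0.00095428,  0.        ,  0.        ,  0.        ,  0.        ]), 'world_from_camera': array([[-0.9758063 , -0.15073764,  0.15836741,  0.35173708],
       [-0.21748935,  0.59511765, -0.77364938,  0.72828664
[... 573 characters left out ...]
,  1.13636188],
       [ 0.        ,  0.        ,  0.        ,  1.        ]])}
wrist {'intrinsics': array([[411.11304301,   0.        , 321.32145336],
       [  0.        , 411.11304301, 238.66868703],
       [  0.        ,   0.        ,   1.        ]]), 'dist_coeffs': array([0.03284993, 0.        , 0.        , 0.        , 0.        ]), 'tool_from_camera': array([[-7.94129705e-04,  9.52144745e-01,  3.05646454e-01,
        -7.94823030e-02],
       [ 4.14527098e-04, -3.05646211e-01,  9.52145064e-01,
        -1.34616788e-01],
       [ 9.99999599e-01,  8.82825416e-04, -1.51967063e-04,
        -5.13781867e-04],
       [ 0.00000000e+00,  0.00000000e+00,  0.00000000e+00,
         1.00000000e+00]])}
```

View pics/side0.png

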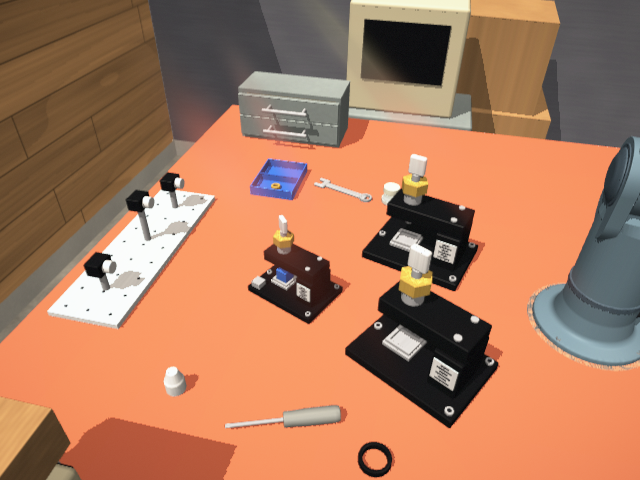

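View pics/top0.png

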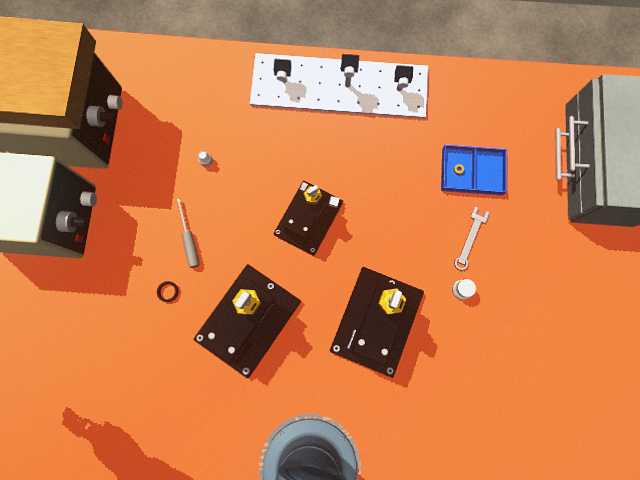

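View pics/wrist0.png

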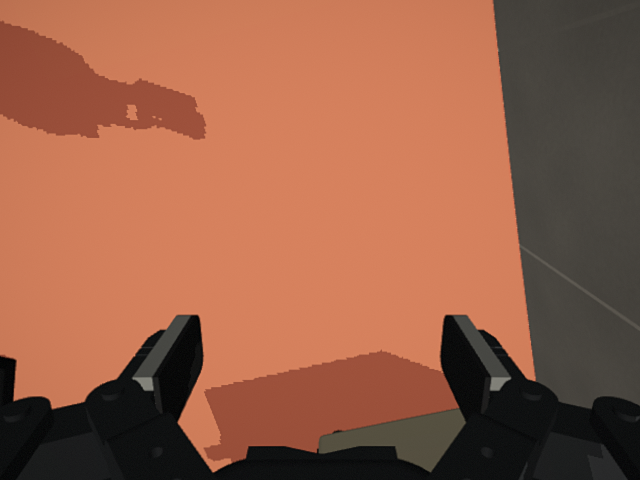

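The smallest stand (blue gauge) is at about (308,217) in top and (295,275) in side. I'll enlarge it.

Run:
```python
import cv2
t=cv2.imread("pics/top0.png");s=cv2.imread("pics/side0.png")
cv2.imwrite("pics/topc.png",cv2.resize(t[170:265,260:360],None,fx=6,fy=6,interpolation=cv2.INTER_CUBIC))
cv2.imwrite("pics/sidec.png",cv2.resize(s[205:325,240:350],None,fx=5,fy=5,interpolation=cv2.INTER_CUBIC))
```

```text
(no output)
```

View pics/topc.png

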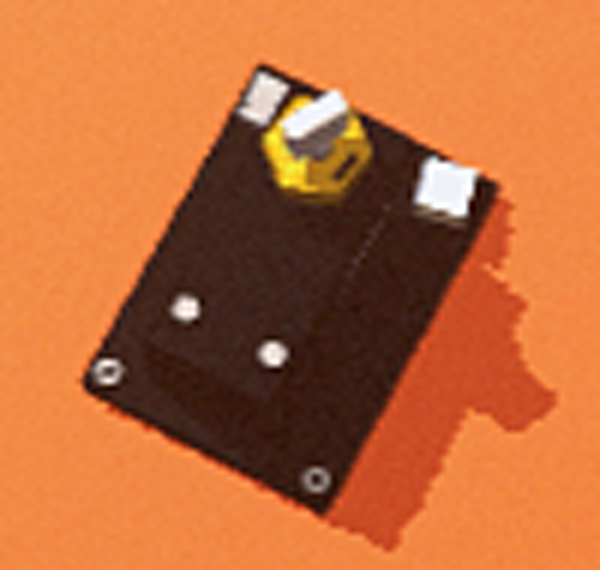

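View pics/sidec.png

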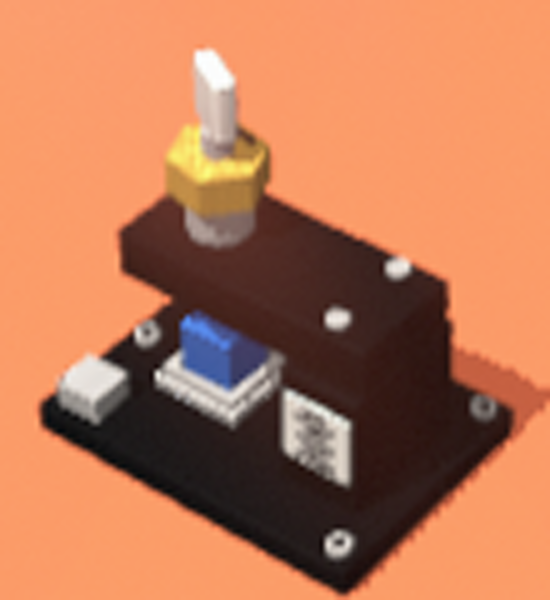

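```bash
cat > h.py <<'E'
import numpy as np,cv2
from plant import arm
from scipy.spatial.transform import Rotation as R
def cal(n):
    c=arm.get_calibration(n);return c
def toolpose(o):
    T=np.eye(4);T[:3,:3]=R.from_euler('xyz',o['tcp_rot'],degrees=True).as_matrix();T[:3,3]=o['eef_pos'];return T
def wfc(n,o=None):
    c=cal(n)
    return c['world_from_camera'] if n!='wrist' else toolpose(o)@c['tool_from_camera']
def onz(n,px,z,o=None):
    c=cal(n);W=wfc(n,o)
    p=cv2.undistortPoints(np.array(px,float).reshape(-1,1,2),c['intrinsics'],c['dist_coeffs'])[:,0]
    d=np.c_[p,np.ones(len(p))]@W[:3,:3].T
    return W[:3,3]+d*((z-W[2,3])/d[:,2])[:,None]
def proj(n,P,o=None):
    c=cal(n);W=np.linalg.inv(wfc(n,o))
    r=cv2.projectPoints(np.array(P,float).reshape(-1,3),cv2.Rodrigues(W[:3,:3])[0],W[:3,3],c['intrinsics'],c['dist_coeffs'])[0]
    return r[:,0]
E
python3 - <<'E'
from h import *
from scipy.optimize import least_squares
up=lambda a,f,x0,y0:(np.array(a,float)+.5)/f-.5+[x0,y0]
T=up([(262,65),(497,185),(328,513),(85,380)],6,260,170)
S=up([(42,408),(345,578),(512,410)],5,240,205)
h=lambda sx,sy:(sx*.075,sy*.055,.014)
pT=onz('top',T,.014);pS=onz('side',S,.014)
print(pT,pS,sep='\n')
# stand +x away from robot (knob end). top-left is +y
LT=[h(1,1),h(1,-1),h(-1,-1),h(-1,1)]
LS=[h(1,1),h(-1,1),h(-1,-1)]
def w(p,L):
    c,s=np.cos(p[2]),np.sin(p[2]);L=np.array(L);return np.c_[p[0]+c*L[:,0]-s*L[:,1],p[1]+s*L[:,0]+c*L[:,1],L[:,2]]
for use in ('t','s','ts'):
    f=lambda p:np.r_[(proj('top',w(p,LT))-T).ravel()*('t' in use),(proj('side',w(p,LS))-S).ravel()*('s' in use)]
    r=least_squares(f,[.45,0,-.4]);print(use,r.x,np.degrees(r.x[2]),w(r.x,[(.025,0,.118)]),np.abs(r.fun).max())
k=onz('top',up([(283,127),(335,90),(350,105),(297,140),(290,133),(342,98)],6,260,170),.164);print(k,k[:4].mean(0))
d=k[5]-k[4];print('knob',np.degrees(np.arctan2(d[1],d[0])))
# nut top corners top view
n=onz('top',up([(264,148),(275,185),(318,200),(368,155)],6,260,170),.126);print(n)
E
```

```text
[[ 0.6402622   0.0678176   0.014     ]
 [ 0.59781513 -0.02969535  0.014     ]
 [ 0.46056301  0.02665206  0.014     ]
 [ 0.5058085   0.12589937  0.014     ]]
[[0.6360926  0.07426673 0.014     ]
 [0.50079446 0.13289371 0.014     ]
 [0.45950449 0.03156984 0.014     ]]
t [ 0.55117365  0.04765065 -0.40560388] -23.239390601266862 [[0.57414526 0.03778631 0.118     ]] 1.179412504489676
s [ 0.54805821  0.05272119 -0.40176484] -23.01942976626577 [[0.57106752 0.04294511 0.118     ]] 1.1866781650212488
ts [ 0.54970609  0.04942545 -0.40346443] -23.11680903896143 [[0.57269875 0.03961028 0.118     ]] 1.6529637865151585
[[0.56867506 0.04941764 0.164     ]
 [0.58345321 0.03254922 0.164     ]
 [0.57844396 0.02692653 0.164     ]
 [0.56438636 0.04419748 0.164     ]
 [0.56670949 0.04682144 0.164     ]
 [0.58075283 0.02989486 0.164     ]] [0.57373965 0.03827272 0.164     ]
knob -50.31878018356555
[[0.57204999 0.05753924 0.126     ]
 [0.55861144 0.05243445 0.126     ]
 [0.55427408 0.03662645 0.126     ]
 [0.57239856 0.0200981  0.126     ]]
```

Request:
jog_arm([
  {"y": -0.06},
  {"x": 0.25, "y": -0.07, "z": -0.225, "ay": 0.3},
  {"x": 0.25, "y": -0.07, "z": -0.225, "ay": 0.3},
  {"x": 0.25, "y": -0.07, "z": -0.225, "ay": 0.3},
  {"x": 0.25, "y": -0.07, "z": -0.225, "ay": 0.3},
  {"x": 0.25, "y": -0.07, "z": -0.225, "ay": 0.3},
  {"x": 0.25, "y": -0.07, "z": -0.225, "ay": 0.3},
  {"x": 0.25, "y": -0.07, "z": -0.225, "ay": 0.3},
  {"x": 0.25, "y": -0.07, "z": -0.225, "ay": 0.3},
  {"x": 0.25, "y": -0.07, "z": -0.225, "ay": 0.3},
  {"x": 0.25, "y": -0.07, "z": -0.225, "ay": 0.3},
])

```text
schema error: expected keys x, y, z, ax, ay, az, fingers
```

```bash
cat >> h.py <<'E'
def delta(xyz,yaw=None,cur=None):
    o=arm.observe();T=toolpose(o) if cur is None else cur
    d=T[:3,:3].T@(np.array(xyz)-T[:3,3])
    G=R.from_euler('xyz',[-90,0,yaw],degrees=True)
    r=(R.from_matrix(T[:3,:3]).inv()*G).as_rotvec()
    return d.round(4),r.round(4)
E
python3 - <<'E'
from h import *
o=arm.observe();print(o['clock'],o['joint_pos'].round(1),o['eef_pos'],o['tcp_rot'])
print(delta([.573,.039,.28],-50))
E
```

```text
0.15 [-81.4  22.    2.5  91.6  -1.   66.5  -2.9] [0.15983244 0.62929378 0.23820145] [-9.01172484e+01 -4.54935385e-03 -1.42468587e+01]
(array([ 0.5457, -0.0408, -0.4705]), array([0.002 , 0.624 , 0.0007]))
```

All keys are needed in each row.

Request:
jog_arm([
  {"x": 0, "y": -0.06, "z": 0, "ax": 0, "ay": 0, "az": 0, "fingers": 0.085},
  {"x": 0.25, "y": -0.07, "z": -0.225, "ax": 0, "ay": 0.3, "az": 0, "fingers": 0.085},
  {"x": 0.25, "y": -0.07, "z": -0.225, "ax": 0, "ay": 0.3, "az": 0, "fingers": 0.085},
  {"x": 0.25, "y": -0.07, "z": -0.225, "ax": 0, "ay": 0.3, "az": 0, "fingers": 0.085},
  {"x": 0.25, "y": -0.07, "z": -0.225, "ax": 0, "ay": 0.3, "az": 0, "fingers": 0.085},
  {"x": 0.25, "y": -0.07, "z": -0.225, "ax": 0, "ay": 0.3, "az": 0, "fingers": 0.085},
  {"x": 0.25, "y": -0.07, "z": -0.225, "ax": 0, "ay": 0.3, "az": 0, "fingers": 0.085},
  {"x": 0.25, "y": -0.07, "z": -0.225, "ax": 0, "ay": 0.3, "az": 0, "fingers": 0.085},
  {"x": 0.25, "y": -0.07, "z": -0.225, "ax": 0, "ay": 0.3, "az": 0, "fingers": 0.085},
  {"x": 0.25, "y": -0.07, "z": -0.225, "ax": 0, "ay": 0.3, "az": 0, "fingers": 0.085},
])

```text
clock: 0.98
eef_pos: [0.3532, 0.3419, 0.3099]
tcp_rot: [-90.0, -0.2, -32.2]
wrist_force: [-0.2, -0.8, 0.0]
finger_gap: 0.0852
```

Run:
```python
from h import *
o=arm.observe();print(o['clock'],o['joint_pos'].round(1),o['eef_pos'],o['tcp_rot'])
print(delta([.573,.039,.27],-50))
```

```text
0.9833 [-65.2   0.7  16.4 108.5   0.   70.8   9. ] [0.35315518 0.341914   0.3099259 ] [-90.04001859  -0.20239587 -32.24301438]
(array([ 0.3474,  0.0413, -0.1389]), array([1.000e-04, 3.099e-01, 3.600e-03]))
```

Request:
jog_arm([
  {"x": 0.347, "y": 0.01, "z": -0.139, "ax": 0, "ay": 0.31, "az": 0, "fingers": 0.085},
  {"x": 0.347, "y": 0.01, "z": -0.139, "ax": 0, "ay": 0.31, "az": 0, "fingers": 0.085},
  {"x": 0.347, "y": 0.01, "z": -0.139, "ax": 0, "ay": 0.31, "az": 0, "fingers": 0.085},
  {"x": 0.347, "y": 0.01, "z": -0.139, "ax": 0, "ay": 0.31, "az": 0, "fingers": 0.085},
  {"x": 0.347, "y": 0.01, "z": -0.139, "ax": 0, "ay": 0.31, "az": 0, "fingers": 0.085},
  {"x": 0.347, "y": 0.01, "z": -0.139, "ax": 0, "ay": 0.31, "az": 0, "fingers": 0.085},
  {"x": 0.347, "y": 0.01, "z": -0.139, "ax": 0, "ay": 0.31, "az": 0, "fingers": 0.085},
  {"x": 0.347, "y": 0.01, "z": -0.139, "ax": 0, "ay": 0.31, "az": 0, "fingers": 0.085},
  {"x": 0.347, "y": 0.02, "z": -0.139, "ax": 0, "ay": 0.31, "az": 0, "fingers": 0.085},
  {"x": 0.347, "y": 0.041, "z": -0.139, "ax": 0, "ay": 0.31, "az": 0, "fingers": 0.085},
  {"x": 0.347, "y": 0.041, "z": -0.139, "ax": 0, "ay": 0.31, "az": 0, "fingers": 0.085},
  {"x": 0.347, "y": 0.041, "z": -0.139, "ax": 0, "ay": 0.31, "az": 0, "fingers": 0.085},
])

```text
clock: 1.98
eef_pos: [0.5694, 0.0506, 0.2667]
tcp_rot: [-90.2, 0.1, -49.3]
wrist_force: [-0.1, 0.1, 0.2]
finger_gap: 0.0847
```

Run:
```python
from h import *
o=arm.observe();print(o['clock'],o['joint_pos'].round(1),o['eef_pos'],o['tcp_rot'],o['qvel'].round(1))
im=arm.snapshot('wrist')[:,:,::-1];cv2.imwrite('pics/w1.png',im)
import pickle;pickle.dump(o,open('o1.pkl','wb'))
print(proj('wrist',[[.573,.039,.164],[.573,.039,.126],[.573,.039,.110]],o))
```

```text
1.9833 [-40.1  13.7  36.  102.1  -8.7  67.2  39.3] [0.56937539 0.05060321 0.26668177] [-90.19993825   0.10999417 -49.26390307] [-1.4 -1.8 -1.3 -1.7  0.  -0.1  0.1]
[[315.86941026 260.42465597]
 [316.76715937 241.30950845]
 [317.08122211 234.61921705]]
```

View pics/w1.png

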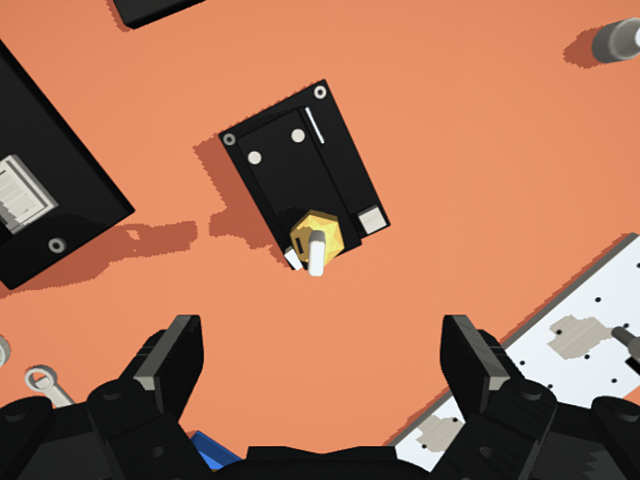

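Run:
```python
import cv2
t=cv2.imread("pics/w1.png")
cv2.imwrite("pics/w1c.png",cv2.resize(t[195:285,265:365],None,fx=6,fy=6,interpolation=cv2.INTER_CUBIC))
```

```text
(no output)
```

View pics/w1c.png

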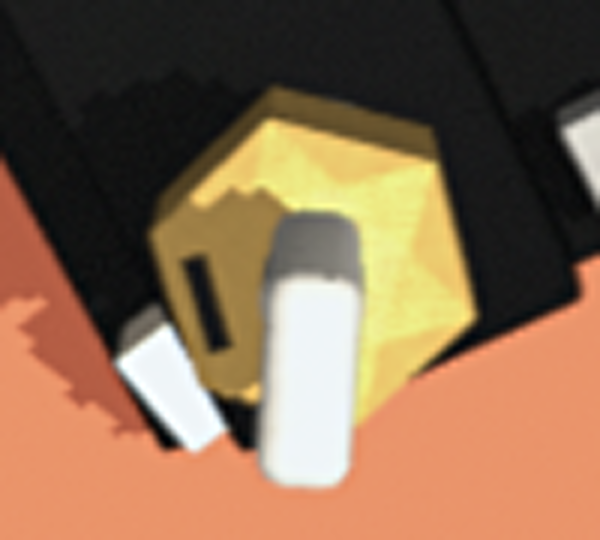

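Run:
```python
from h import *
import pickle;o=pickle.load(open('o1.pkl','rb'))
from scipy.optimize import least_squares
up=lambda a:(np.array(a,float)+.5)/6-.5+[265,195]
N=up([(272,118),(437,160),(476,318),(152,238)])
n=onz('wrist',N,.126,o);print(n)
Rc=.017/np.cos(np.pi/6)
# corners: angle order
def f(p):
    a=p[2]+np.radians([0,-60,-120,60])
    P=np.c_[p[0]+Rc*np.cos(a),p[1]+Rc*np.sin(a),np.full(4,.126)]
    return (proj('wrist',P,o)-N).ravel()
for sgn in (1,):
  c=n.mean(0);a0=np.arctan2(*(n[0]-[.573,.039,.126])[1::-1])
  r=least_squares(f,[.573,.039,a0]);print(r.x,np.degrees(r.x[2]),r.fun.round(1))
k=onz('wrist',up([(262,275),(360,275),(352,487),(260,487),(315,275),(306,487)]),.164,o);print(k,k[:4].mean(0))
d=k[4]-k[5];print(np.degrees(np.arctan2(d[1],d[0])),np.linalg.norm(d))
```

```text
[[0.55664135 0.05082633 0.126     ]
 [0.57431178 0.05948871 0.126     ]
 [0.59057885 0.04802716 0.126     ]
 [0.55537623 0.0306399  0.126     ]]
[0.5729539  0.03961555 2.54851773] 146.01930969446488 [-0.2  0.3 -0.3  0.3  0.2 -0.2  0.3 -0.4]
[[0.56106841 0.04582812 0.164     ]
 [0.56856932 0.05231557 0.164     ]
 [0.58312167 0.03425664 0.164     ]
 [0.57588487 0.02799375 0.164     ]
 [0.56512526 0.04933682 0.164     ]
 [0.57950365 0.03112515 0.164     ]] [0.57216107 0.04009852 0.164     ]
128.29162923301553 0.023203520992005847
```

Run:
```python
from h import *
o=arm.observe();print(o['clock'],o['eef_pos'],o['tcp_rot'],o['wrist_force'],o['ft_torque'])
print(delta([.573,.0396,.2],-94))
```

```text
2.0333 [0.57000121 0.05178285 0.26783965] [-9.00600462e+01  6.66956480e-02 -4.91396086e+01] [-0.40944336 -0.0455276   0.60898127] [ 0.02507718 -0.02282363  0.03334994]
(array([ 0.0113,  0.0678, -0.0056]), array([ 1.40e-03,  7.83e-01, -7.00e-04]))
```

Request:
jog_arm([
  {"x": 0.0113, "y": 0, "z": -0.0056, "ax": 0, "ay": 0.783, "az": 0, "fingers": 0.06},
  {"x": 0.0113, "y": 0, "z": -0.0056, "ax": 0, "ay": 0.783, "az": 0, "fingers": 0.06},
  {"x": 0.0113, "y": 0, "z": -0.0056, "ax": 0, "ay": 0.783, "az": 0, "fingers": 0.06},
  {"x": 0.0113, "y": 0.03, "z": -0.0056, "ax": 0, "ay": 0.783, "az": 0, "fingers": 0.06},
  {"x": 0.0113, "y": 0.045, "z": -0.0056, "ax": 0, "ay": 0.783, "az": 0, "fingers": 0.06},
  {"x": 0.0113, "y": 0.068, "z": -0.0056, "ax": 0, "ay": 0.783, "az": 0, "fingers": 0.06},
  {"x": 0.0113, "y": 0.068, "z": -0.0056, "ax": 0, "ay": 0.783, "az": 0, "fingers": 0.06},
  {"x": 0.0113, "y": 0.068, "z": -0.0056, "ax": 0, "ay": 0.783, "az": 0, "fingers": 0.06},
  {"x": 0.0113, "y": 0.068, "z": -0.0056, "ax": 0, "ay": 0.783, "az": 0, "fingers": 0.06},
  {"x": 0.0113, "y": 0.068, "z": -0.0056, "ax": 0, "ay": 0.783, "az": 0, "fingers": 0.06},
  {"x": 0.0113, "y": 0.068, "z": -0.0056, "ax": 0, "ay": 0.783, "az": 0, "fingers": 0.06},
])

```text
clock: 2.95
eef_pos: [0.5746, 0.0393, 0.2017]
tcp_rot: [-89.9, 0.1, -94.0]
wrist_force: [-0.1, 0.7, 0.4]
finger_gap: 0.0599
```

Run:
```python
from h import *
o=arm.observe();print(o['clock'],o['joint_pos'].round(1),o['eef_pos'],o['tcp_rot'],o['wrist_force'],o['ft_torque'])
cv2.imwrite('pics/w2.png',arm.snapshot('wrist')[:,:,::-1])
print(proj('wrist',[[.573,.0396,.164],[.573,.0396,.126]],o))
print(delta([.573,.0396,.109],-94))
```

```text
2.95 [-43.   19.5  42.1 105.8 -15.   60.2   1. ] [0.57462744 0.03931541 0.20173081] [-8.98527578e+01  7.81954358e-02 -9.39666217e+01] [-0.10773249  0.74458613  0.37603929] [-0.02305137 -0.01093562 -0.0347584 ]
[[320.10150038 285.53806911]
 [320.14647357 256.69674347]]
(array([-0.0004,  0.0925, -0.0017]), array([-0.0022, -0.    , -0.0012]))
```

View pics/w2.png

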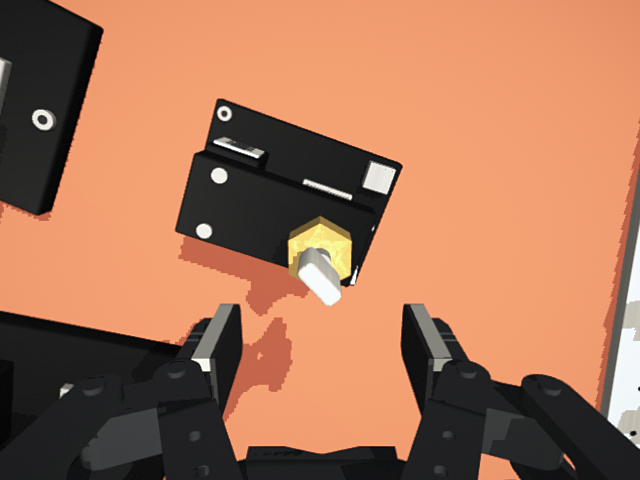

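Nut flats are facing the jaws (nut at about (320,253)). Descending.

Request:
jog_arm([
  {"x": 0, "y": 0.03, "z": -0.001, "ax": 0, "ay": 0, "az": 0, "fingers": 0.06},
  {"x": 0, "y": 0.055, "z": -0.001, "ax": 0, "ay": 0, "az": 0, "fingers": 0.055},
  {"x": 0, "y": 0.075, "z": -0.001, "ax": 0, "ay": 0, "az": 0, "fingers": 0.05},
  {"x": 0, "y": 0.085, "z": -0.001, "ax": 0, "ay": 0, "az": 0, "fingers": 0.05},
  {"x": 0, "y": 0.092, "z": -0.001, "ax": 0, "ay": 0, "az": 0, "fingers": 0.05},
  {"x": 0, "y": 0.092, "z": -0.001, "ax": 0, "ay": 0, "az": 0, "fingers": 0.05},
  {"x": 0, "y": 0.092, "z": -0.001, "ax": 0, "ay": 0, "az": 0, "fingers": 0.05},
])

```text
clock: 3.58
eef_pos: [0.5734, 0.0386, 0.1091]
tcp_rot: [-89.9, 0.0, -94.1]
wrist_force: [-0.4, -0.0, 0.0]
finger_gap: 0.0501
```

Run:
```python
from h import *
o=arm.observe();print(o['clock'],o['eef_pos'],o['tcp_rot'],o['wrist_force'],o['ft_torque'],o['finger_gap'])
cv2.imwrite('pics/w3.png',arm.snapshot('wrist')[:,:,::-1])
cv2.imwrite('pics/s3.png',cv2.resize(arm.snapshot('side')[150:330,200:400,::-1],None,fx=3,fy=3,interpolation=2))
o=arm.observe();print(o['eef_pos'],o['ft_torque'])
```

```text
3.5833 [0.57342384 0.03855821 0.10905958] [-8.99268453e+01  1.39726737e-02 -9.40718818e+01] [-4.01491871e-01 -9.20325088e-05  1.64438983e-02] [-0.03400553 -0.01151846  0.04280672] 0.05008295614565612
[0.57400547 0.03858244 0.10973478] [-0.04199014  0.01461194  0.07127457]
```

View pics/w3.png

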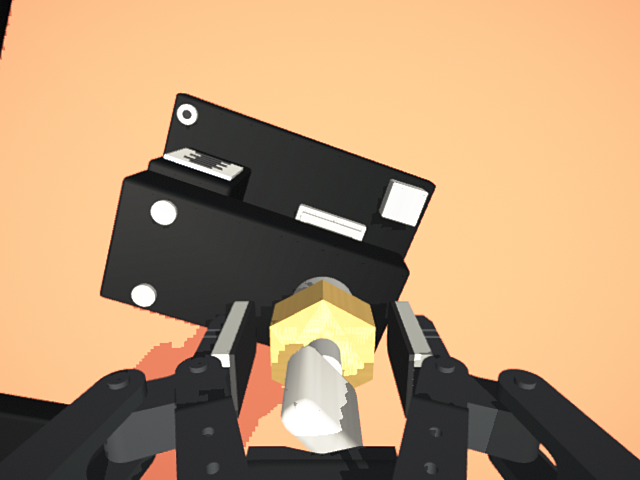

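View pics/s3.png

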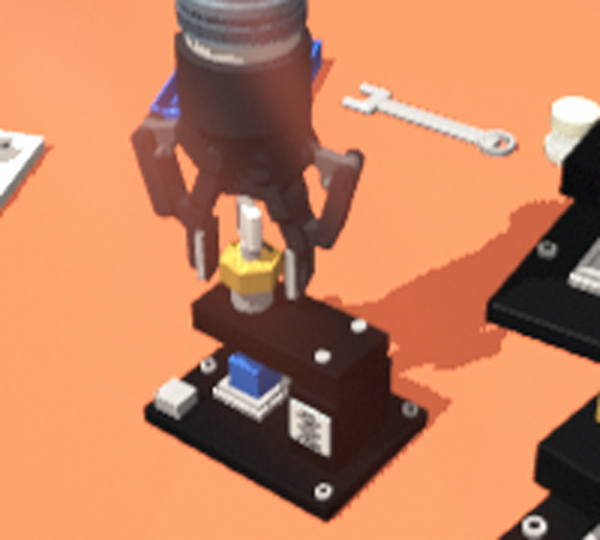

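Request:
jog_arm([
  {"x": -0.0007, "y": 0, "z": 0.001, "ax": 0, "ay": 0, "az": 0, "fingers": 0.04},
  {"x": -0.0007, "y": 0, "z": 0.001, "ax": 0, "ay": 0, "az": 0, "fingers": 0.03},
  {"x": -0.0007, "y": 0, "z": 0.001, "ax": 0, "ay": 0, "az": 0, "fingers": 0.03},
  {"x": -0.0007, "y": 0, "z": 0.001, "ax": 0, "ay": 0, "az": 0, "fingers": 0.03},
  {"x": -0.0007, "y": 0, "z": 0.001, "ax": 0, "ay": 0, "az": 0, "fingers": 0.03},
  {"x": -0.0007, "y": 0, "z": 0.001, "ax": 0, "ay": 0, "az": 0, "fingers": 0.03},
], squeeze=80)

```text
clock: 4.18
eef_pos: [0.5739, 0.0396, 0.1098]
tcp_rot: [-90.0, 0.1, -94.0]
wrist_force: [-1.8, -0.1, 7.0]
finger_gap: 0.0325
```

Run:
```python
from h import *
o=arm.observe();print(o['clock'],o['eef_pos'],o['tcp_rot'],o['wrist_force'],o['ft_torque'],o['finger_gap'])
```

```text
4.1833 [0.57385995 0.03955275 0.10981727] [-9.00129574e+01  7.72144999e-02 -9.40451754e+01] [-1.78498156 -0.10836142  7.02484189] [0.0397783  0.64912623 0.04897273] 0.03252290684343034
```

Request:
jog_arm([
  {"x": 0, "y": 0, "z": 0, "ax": 0, "ay": -0.07, "az": 0, "fingers": 0.03},
  {"x": 0, "y": 0, "z": 0, "ax": 0, "ay": -0.14, "az": 0, "fingers": 0.03},
  {"x": 0, "y": 0, "z": 0, "ax": 0, "ay": -0.21, "az": 0, "fingers": 0.03},
  {"x": 0, "y": 0, "z": 0, "ax": 0, "ay": -0.28, "az": 0, "fingers": 0.03},
])

```text
clock: 4.52
eef_pos: [0.5738, 0.0395, 0.1098]
tcp_rot: [-90.0, 0.1, -77.9]
wrist_force: [-2.4, 0.3, 6.0]
finger_gap: 0.0327
```

Run:
```python
from h import *
o=arm.observe();print(o['clock'],o['eef_pos'],o['tcp_rot'],o['wrist_force'],o['ft_torque'],o['finger_gap'])
cv2.imwrite('pics/w4.png',arm.snapshot('wrist')[:,:,::-1])
```

```text
4.5167 [0.57383062 0.03954765 0.10980735] [-8.99879409e+01  8.72286146e-02 -7.78820818e+01] [-2.39669242  0.31813052  6.01450403] [ 0.11887964  0.6316571  -0.17047423] 0.032741785737819634
```

View pics/w4.png

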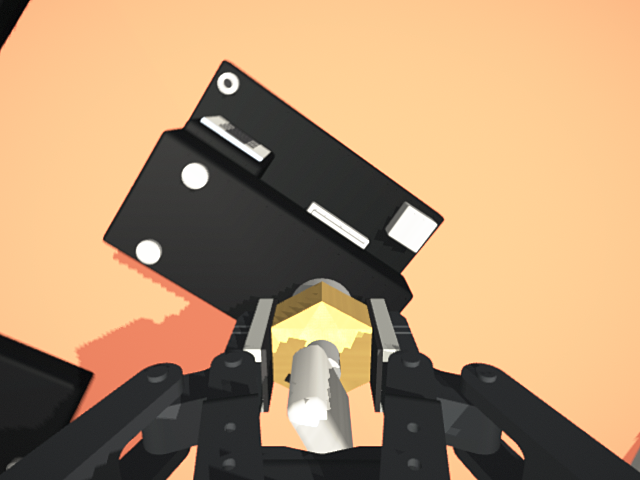

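Request:
jog_arm([
  {"x": 0, "y": 0, "z": 0, "ax": 0, "ay": -0.08, "az": 0, "fingers": 0.03},
  {"x": 0, "y": 0, "z": 0, "ax": 0, "ay": -0.16, "az": 0, "fingers": 0.03},
  {"x": 0, "y": 0, "z": 0, "ax": 0, "ay": -0.24, "az": 0, "fingers": 0.03},
  {"x": 0, "y": 0, "z": 0, "ax": 0, "ay": -0.32, "az": 0, "fingers": 0.03},
  {"x": 0, "y": 0, "z": 0, "ax": 0, "ay": -0.4, "az": 0, "fingers": 0.03},
  {"x": 0, "y": 0, "z": 0, "ax": 0, "ay": -0.47, "az": 0, "fingers": 0.03},
  {"x": 0, "y": 0, "z": 0, "ax": 0, "ay": -0.47, "az": 0, "fingers": 0.03},
  {"x": 0, "y": 0, "z": 0, "ax": 0, "ay": -0.47, "az": 0, "fingers": 0.03},
  {"x": 0, "y": 0, "z": 0, "ax": 0, "ay": -0.47, "az": 0, "fingers": 0.03},
])

```text
clock: 5.32
eef_pos: [0.5738, 0.0395, 0.1098]
tcp_rot: [-90.0, 0.0, -51.0]
wrist_force: [-2.2, -0.4, 6.6]
finger_gap: 0.0325
```

Run:
```python
from h import *
o=arm.observe();print(o['clock'],o['joint_pos'].round(1),o['eef_pos'],o['tcp_rot'],o['wrist_force'],o['ft_torque'],o['finger_gap'])
cv2.imwrite('pics/w5.png',arm.snapshot('wrist')[:,:,::-1])
```

```text
5.3167 [-31.8  24.6  28.8 109.1 -15.2  50.   43.6] [0.57375682 0.0395166  0.10980562] [-8.99801989e+01  4.88890117e-02 -5.10368096e+01] [-2.20180114 -0.39276054  6.59319125] [0.0163338  0.67948152 0.12071206] 0.032539611240454944
```

View pics/w5.png

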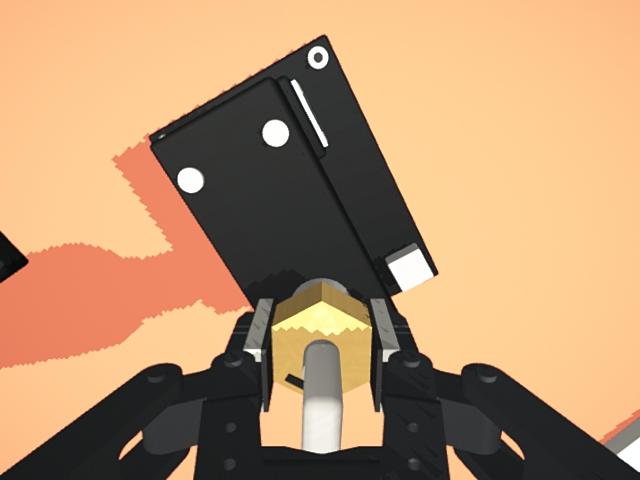

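Request:
jog_arm([
  {"x": 0, "y": 0, "z": 0, "ax": 0, "ay": 0, "az": 0, "fingers": 0.055},
  {"x": 0, "y": 0, "z": 0, "ax": 0, "ay": 0, "az": 0, "fingers": 0.055},
  {"x": 0, "y": 0, "z": 0, "ax": 0, "ay": 0, "az": 0, "fingers": 0.055},
  {"x": 0, "y": -0.015, "z": 0, "ax": 0, "ay": 0, "az": 0, "fingers": 0.05},
  {"x": 0, "y": -0.03, "z": 0, "ax": 0, "ay": 0.01, "az": 0, "fingers": 0.04},
  {"x": 0, "y": -0.03, "z": 0, "ax": 0, "ay": 0.01, "az": 0, "fingers": 0.025},
  {"x": 0, "y": -0.03, "z": 0, "ax": 0, "ay": 0.01, "az": 0, "fingers": 0.025},
  {"x": 0, "y": -0.03, "z": 0, "ax": 0, "ay": 0.01, "az": 0, "fingers": 0.025},
  {"x": 0, "y": -0.03, "z": 0, "ax": 0, "ay": 0.01, "az": 0, "fingers": 0.025},
])

```text
clock: 6.12
eef_pos: [0.5729, 0.0393, 0.1372]
tcp_rot: [-90.1, 0.0, -51.7]
wrist_force: [0.2, 0.3, -0.6]
finger_gap: 0.0248
```

Run:
```python
from h import *
for i in range(3):
  o=arm.observe();print(o['clock'],o['eef_pos'],o['tcp_rot'],o['wrist_force'],o['ft_torque'],o['finger_gap'])
  im=arm.snapshot('wrist')[:,:,::-1]
cv2.imwrite('pics/w6.png',im)
```

```text
6.1167 [0.57290639 0.03927563 0.13722313] [-9.00923185e+01  4.42870864e-02 -5.16528577e+01] [ 0.21430967  0.34001856 -0.63254342] [ 0.01511684  0.01573057 -0.0215529 ] 0.024834289499148614
6.1667 [0.57286682 0.03926423 0.1371824 ] [-9.00987895e+01  4.79954862e-02 -5.16564127e+01] [-0.5162405  -0.65417402 -0.857591  ] [ 0.04123125 -0.01062725  0.03039116] 0.0253821390497621
6.2167 [0.57292989 0.03921319 0.13724835] [-9.00969676e+01  4.38061947e-02 -5.16599027e+01] [-0.09253685 -0.01043257  0.3459074 ] [0.01048416 0.00505126 0.02469061] 0.025086745535332175
```

View pics/w6.png

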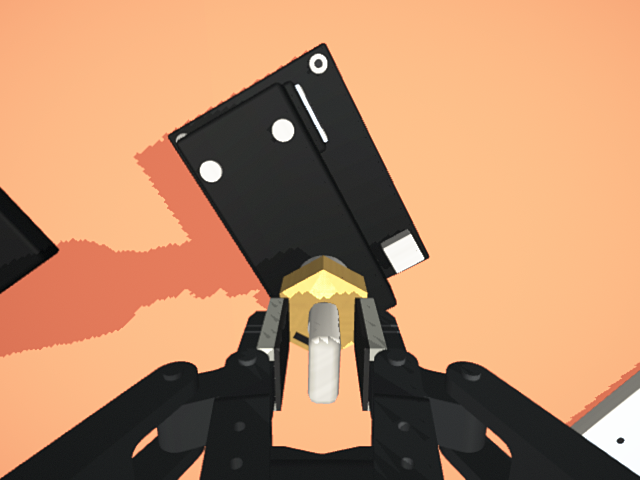

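Request:
jog_arm([
  {"x": 0, "y": -0.003, "z": 0, "ax": 0, "ay": 0, "az": 0, "fingers": 0.02},
  {"x": 0, "y": -0.003, "z": 0, "ax": 0, "ay": 0, "az": 0, "fingers": 0.006},
  {"x": 0, "y": -0.003, "z": 0, "ax": 0, "ay": 0, "az": 0, "fingers": 0.006},
  {"x": 0, "y": -0.003, "z": 0, "ax": 0, "ay": 0, "az": 0, "fingers": 0.006},
  {"x": 0, "y": -0.003, "z": 0, "ax": 0, "ay": 0, "az": 0, "fingers": 0.006},
], squeeze=40)

```text
clock: 6.68
eef_pos: [0.5739, 0.0393, 0.1415]
tcp_rot: [-90.0, -0.0, -51.7]
wrist_force: [-0.2, 0.1, -0.0]
finger_gap: 0.0091
```

```bash
cat >> h.py <<'E'
def tq(n=8,cam='side'):
    A=[]
    for i in range(n):
        im=arm.snapshot(cam);o=arm.observe();A.append([o['ft_torque'][2],o['joint_efforts'][6],o['tcp_rot'][2]])
    A=np.array(A);print('t',o['clock'],'gap',round(o['finger_gap'],4),'F',o['wrist_force'].round(1),'xyz',o['eef_pos'].round(4),'\nTz %.4f +- %.4f  j7 %.5f +- %.5f yaw %.3f +- %.3f'%tuple(np.c_[A.mean(0),A.std(0)].ravel()),'j7pos',o['joint_pos'][6].round(2))
    return im
E
python3 - <<'E'
from h import *
im=tq(5)
cv2.imwrite('pics/s7.png',cv2.resize(im[235:325,240:350,::-1],None,fx=7,fy=6.5,interpolation=2))
E
```

```text
t 6.9333 gap 0.0096 F [-0.2 -0.9  1.6] xyz [0.5739 0.0393 0.1415] 
Tz 0.0226 +- 0.0049  j7 -0.03263 +- 0.00240 yaw -51.661 +- 0.002 j7pos 41.69
```

View pics/s7.png

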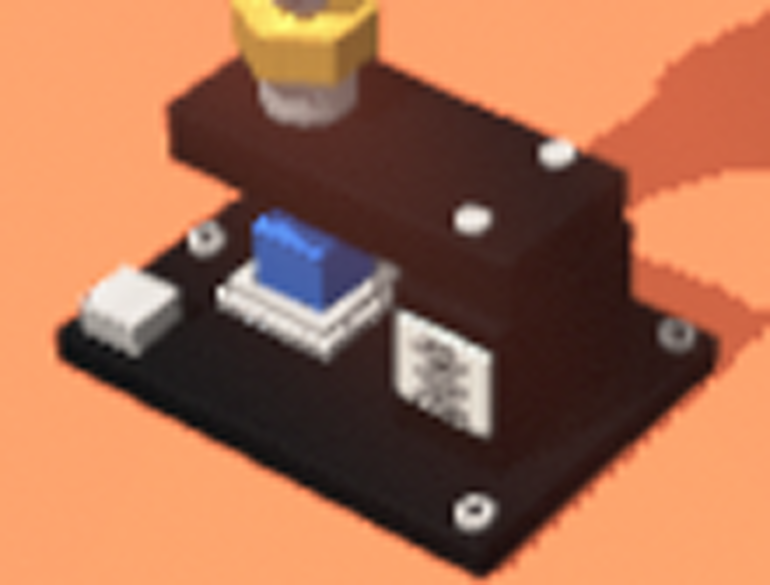

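Plunger hidden behind the arm, so torque it is. First a safe turn (0.2 rad) for the free-running torque.

Request:
jog_arm([
  {"x": 0, "y": 0, "z": 0, "ax": 0, "ay": 0.05, "az": 0, "fingers": 0.006},
  {"x": 0, "y": 0, "z": 0, "ax": 0, "ay": 0.1, "az": 0, "fingers": 0.006},
  {"x": 0, "y": 0, "z": 0, "ax": 0, "ay": 0.15, "az": 0, "fingers": 0.006},
  {"x": 0, "y": 0, "z": 0, "ax": 0, "ay": 0.2, "az": 0, "fingers": 0.006},
  {"x": 0, "y": 0, "z": 0, "ax": 0, "ay": 0.2, "az": 0, "fingers": 0.006},
])

```text
clock: 7.35
eef_pos: [0.5739, 0.0393, 0.1415]
tcp_rot: [-90.0, -0.0, -63.2]
wrist_force: [0.0, 1.5, 2.1]
finger_gap: 0.009
```

Run:
```python
from h import *
tq(6)
```

```text
t 7.65 gap 0.0093 F [-0.3 -0.3  1.8] xyz [0.5739 0.0393 0.1415] 
Tz -0.0470 +- 0.0330  j7 0.02750 +- 0.02359 yaw -63.087 +- 0.007 j7pos 31.28
```

Request:
jog_arm([
  {"x": 0, "y": 0, "z": 0, "ax": 0, "ay": 0.05, "az": 0, "fingers": 0.006},
  {"x": 0, "y": 0, "z": 0, "ax": 0, "ay": 0.1, "az": 0, "fingers": 0.006},
  {"x": 0, "y": 0, "z": 0, "ax": 0, "ay": 0.15, "az": 0, "fingers": 0.006},
  {"x": 0, "y": 0, "z": 0, "ax": 0, "ay": 0.2, "az": 0, "fingers": 0.006},
  {"x": 0, "y": 0, "z": 0, "ax": 0, "ay": 0.22, "az": 0, "fingers": 0.006},
])

```text
clock: 8.07
eef_pos: [0.5739, 0.0393, 0.1415]
tcp_rot: [-90.0, -0.0, -75.8]
wrist_force: [-0.6, 0.3, 4.0]
finger_gap: 0.0098
```

Run:
```python
from h import *
tq(6)
```

```text
t 8.3667 gap 0.0095 F [-0.3  0.9  2.9] xyz [0.5739 0.0393 0.1415] 
Tz -0.0381 +- 0.0213  j7 0.01275 +- 0.04273 yaw -75.709 +- 0.031 j7pos 19.87
```

Request:
jog_arm([
  {"x": 0, "y": 0, "z": 0, "ax": 0, "ay": 0.005, "az": 0, "fingers": 0.006},
  {"x": 0, "y": 0, "z": 0, "ax": 0, "ay": 0.01, "az": 0, "fingers": 0.006},
  {"x": 0, "y": 0, "z": 0, "ax": 0, "ay": 0.015, "az": 0, "fingers": 0.006},
  {"x": 0, "y": 0, "z": 0, "ax": 0, "ay": 0.02, "az": 0, "fingers": 0.006},
  {"x": 0, "y": 0, "z": 0, "ax": 0, "ay": 0.025, "az": 0, "fingers": 0.006},
  {"x": 0, "y": 0, "z": 0, "ax": 0, "ay": 0.03, "az": 0, "fingers": 0.006},
])

```text
clock: 8.87
eef_pos: [0.5738, 0.0393, 0.1414]
tcp_rot: [-90.0, -0.0, -77.5]
wrist_force: [0.1, 0.6, 4.9]
finger_gap: 0.0092
```

Run:
```python
from h import *
for i in range(8):
  o=arm.observe();print(o['clock'],o['ft_torque'][2].round(4),o['joint_efforts'][6].round(4),o['tcp_rot'][2].round(3),o['qvel'][6].round(3));arm.snapshot('side')
```

```text
8.8667 0.0566 -0.0197 -77.472 -3.242
8.9167 0.0338 -0.0366 -77.481 0.585
8.9667 -0.0677 -0.0137 -77.465 0.209
9.0167 -0.0132 -0.0013 -77.461 0.08
9.0667 0.0181 0.0027 -77.463 0.015
9.1167 0.0042 0.0037 -77.462 -0.02
9.1667 0.0099 0.0036 -77.463 -0.043
9.2167 -0.0058 0.0035 -77.464 -0.016
```

Request:
jog_arm([
  {"x": 0, "y": 0, "z": 0, "ax": 0, "ay": 0.002, "az": 0, "fingers": 0.006},
  {"x": 0, "y": 0, "z": 0, "ax": 0, "ay": 0.004, "az": 0, "fingers": 0.006},
  {"x": 0, "y": 0, "z": 0, "ax": 0, "ay": 0.006, "az": 0, "fingers": 0.006},
  {"x": 0, "y": 0, "z": 0, "ax": 0, "ay": 0.008, "az": 0, "fingers": 0.006},
  {"x": 0, "y": 0, "z": 0, "ax": 0, "ay": 0.01, "az": 0, "fingers": 0.006},
  {"x": 0, "y": 0, "z": 0, "ax": 0, "ay": 0.012, "az": 0, "fingers": 0.006},
])

```text
clock: 9.77
eef_pos: [0.5738, 0.0393, 0.1414]
tcp_rot: [-90.0, 0.0, -78.1]
wrist_force: [-0.8, -0.4, 4.2]
finger_gap: 0.0094
```

```bash
cat >> h.py <<'E'
def rd(n=6):
  A=[]
  for i in range(n):
    o=arm.observe();A.append((o['ft_torque'][2],o['joint_efforts'][6],o['tcp_rot'][2],o['qvel'][6]))
    if i<n-1: arm.snapshot('side')
  A=np.array(A);print(o['clock'],'gap',round(o['finger_gap'],4));print(A.round(4));print('mean',A.mean(0).round(4))
E
python3 -c "from h import *;rd(6)"
```

```text
10.0167 gap 0.0093
[[ 6.61000e-02 -4.13000e-02 -7.81391e+01 -1.28070e+00]
 [ 3.73000e-02 -5.02000e-02 -7.81428e+01  1.59000e-01]
 [ 3.77000e-02 -3.21000e-02 -7.81372e+01  1.25000e-02]
 [ 1.60000e-02 -2.99000e-02 -7.81371e+01  5.03000e-02]
 [-4.30000e-03 -3.03000e-02 -7.81368e+01 -4.06000e-02]
 [ 6.36000e-02 -3.03000e-02 -7.81367e+01  5.27000e-02]]
mean [ 3.61000e-02 -3.57000e-02 -7.81383e+01 -1.74500e-01]
```

Request:
jog_arm([
  {"x": 0, "y": 0, "z": 0, "ax": 0, "ay": 0.003, "az": 0, "fingers": 0.006},
  {"x": 0, "y": 0, "z": 0, "ax": 0, "ay": 0.006, "az": 0, "fingers": 0.006},
  {"x": 0, "y": 0, "z": 0, "ax": 0, "ay": 0.009, "az": 0, "fingers": 0.006},
  {"x": 0, "y": 0, "z": 0, "ax": 0, "ay": 0.012, "az": 0, "fingers": 0.006},
  {"x": 0, "y": 0, "z": 0, "ax": 0, "ay": 0.015, "az": 0, "fingers": 0.006},
  {"x": 0, "y": 0, "z": 0, "ax": 0, "ay": 0.018, "az": 0, "fingers": 0.006},
  {"x": 0, "y": 0, "z": 0, "ax": 0, "ay": 0.021, "az": 0, "fingers": 0.006},
  {"x": 0, "y": 0, "z": 0, "ax": 0, "ay": 0.024, "az": 0, "fingers": 0.006},
])

```text
clock: 10.68
eef_pos: [0.5738, 0.0393, 0.1414]
tcp_rot: [-90.0, -0.0, -79.5]
wrist_force: [-0.9, 0.1, 4.9]
finger_gap: 0.0093
```

```bash
python3 -c "from h import *;rd(3)"
```

```text
10.7833 gap 0.0091
[[ 8.89000e-02 -3.44000e-02 -7.95151e+01 -1.91660e+00]
 [ 1.46000e-02 -4.77000e-02 -7.95209e+01  2.80300e-01]
 [ 9.60000e-03 -2.12000e-02 -7.95172e+01  5.58000e-02]]
mean [ 3.77000e-02 -3.44000e-02 -7.95177e+01 -5.26900e-01]
```

Request:
jog_arm([
  {"x": 0, "y": 0, "z": 0, "ax": 0, "ay": 0.003, "az": 0, "fingers": 0.006},
  {"x": 0, "y": 0, "z": 0, "ax": 0, "ay": 0.006, "az": 0, "fingers": 0.006},
  {"x": 0, "y": 0, "z": 0, "ax": 0, "ay": 0.009, "az": 0, "fingers": 0.006},
  {"x": 0, "y": 0, "z": 0, "ax": 0, "ay": 0.012, "az": 0, "fingers": 0.006},
  {"x": 0, "y": 0, "z": 0, "ax": 0, "ay": 0.015, "az": 0, "fingers": 0.006},
  {"x": 0, "y": 0, "z": 0, "ax": 0, "ay": 0.018, "az": 0, "fingers": 0.006},
  {"x": 0, "y": 0, "z": 0, "ax": 0, "ay": 0.021, "az": 0, "fingers": 0.006},
  {"x": 0, "y": 0, "z": 0, "ax": 0, "ay": 0.024, "az": 0, "fingers": 0.006},
])

```text
clock: 11.45
eef_pos: [0.5738, 0.0393, 0.1414]
tcp_rot: [-90.0, -0.0, -80.9]
wrist_force: [-0.4, 0.7, 4.9]
finger_gap: 0.0093
```

```bash
python3 -c "from h import *;rd(3)"
```

```text
11.55 gap 0.0093
[[ 1.52000e-02 -3.44000e-02 -8.08923e+01 -1.90490e+00]
 [ 2.68000e-02 -4.77000e-02 -8.08978e+01  2.51800e-01]
 [ 6.00000e-04 -2.13000e-02 -8.08937e+01  3.52000e-02]]
mean [ 1.42000e-02 -3.45000e-02 -8.08946e+01 -5.39300e-01]
```

Request:
jog_arm([
  {"x": 0, "y": 0, "z": 0, "ax": 0, "ay": 0.003, "az": 0, "fingers": 0.006},
  {"x": 0, "y": 0, "z": 0, "ax": 0, "ay": 0.006, "az": 0, "fingers": 0.006},
  {"x": 0, "y": 0, "z": 0, "ax": 0, "ay": 0.009, "az": 0, "fingers": 0.006},
  {"x": 0, "y": 0, "z": 0, "ax": 0, "ay": 0.012, "az": 0, "fingers": 0.006},
  {"x": 0, "y": 0, "z": 0, "ax": 0, "ay": 0.015, "az": 0, "fingers": 0.006},
  {"x": 0, "y": 0, "z": 0, "ax": 0, "ay": 0.018, "az": 0, "fingers": 0.006},
  {"x": 0, "y": 0, "z": 0, "ax": 0, "ay": 0.021, "az": 0, "fingers": 0.006},
  {"x": 0, "y": 0, "z": 0, "ax": 0, "ay": 0.024, "az": 0, "fingers": 0.006},
  {"x": 0, "y": 0, "z": 0, "ax": 0, "ay": 0.027, "az": 0, "fingers": 0.006},
  {"x": 0, "y": 0, "z": 0, "ax": 0, "ay": 0.03, "az": 0, "fingers": 0.006},
])

```text
clock: 12.38
eef_pos: [0.5738, 0.0393, 0.1414]
tcp_rot: [-90.0, 0.0, -82.6]
wrist_force: [-0.4, 0.4, 5.5]
finger_gap: 0.0092
```

```bash
python3 -c "from h import *;rd(2)"
```

```text
12.4333 gap 0.0092
[[ 7.80000e-03 -3.44000e-02 -8.26072e+01 -1.81830e+00]
 [ 1.07000e-02 -4.78000e-02 -8.26159e+01  2.77900e-01]]
mean [ 9.30000e-03 -4.11000e-02 -8.26115e+01 -7.70200e-01]
```

Request:
jog_arm([
  {"x": 0, "y": 0, "z": 0, "ax": 0, "ay": 0.003, "az": 0, "fingers": 0.006},
  {"x": 0, "y": 0, "z": 0, "ax": 0, "ay": 0.006, "az": 0, "fingers": 0.006},
  {"x": 0, "y": 0, "z": 0, "ax": 0, "ay": 0.009, "az": 0, "fingers": 0.006},
  {"x": 0, "y": 0, "z": 0, "ax": 0, "ay": 0.012, "az": 0, "fingers": 0.006},
  {"x": 0, "y": 0, "z": 0, "ax": 0, "ay": 0.015, "az": 0, "fingers": 0.006},
  {"x": 0, "y": 0, "z": 0, "ax": 0, "ay": 0.018, "az": 0, "fingers": 0.006},
  {"x": 0, "y": 0, "z": 0, "ax": 0, "ay": 0.021, "az": 0, "fingers": 0.006},
  {"x": 0, "y": 0, "z": 0, "ax": 0, "ay": 0.024, "az": 0, "fingers": 0.006},
  {"x": 0, "y": 0, "z": 0, "ax": 0, "ay": 0.027, "az": 0, "fingers": 0.006},
  {"x": 0, "y": 0, "z": 0, "ax": 0, "ay": 0.03, "az": 0, "fingers": 0.006},
])

```text
clock: 13.27
eef_pos: [0.5738, 0.0393, 0.1415]
tcp_rot: [-90.0, 0.0, -84.3]
wrist_force: [-0.5, -0.2, 5.1]
finger_gap: 0.0093
```

```bash
python3 -c "from h import *;rd(2)"
```

```text
13.3167 gap 0.0092
[[ 8.00000e-02 -3.44000e-02 -8.43316e+01 -1.80130e+00]
 [ 5.60000e-02 -4.78000e-02 -8.43390e+01  3.87300e-01]]
mean [ 6.80000e-02 -4.11000e-02 -8.43353e+01 -7.07000e-01]
```

Request:
jog_arm([
  {"x": 0, "y": 0, "z": 0, "ax": 0, "ay": 0.003, "az": 0, "fingers": 0.006},
  {"x": 0, "y": 0, "z": 0, "ax": 0, "ay": 0.006, "az": 0, "fingers": 0.006},
  {"x": 0, "y": 0, "z": 0, "ax": 0, "ay": 0.009, "az": 0, "fingers": 0.006},
  {"x": 0, "y": 0, "z": 0, "ax": 0, "ay": 0.012, "az": 0, "fingers": 0.006},
  {"x": 0, "y": 0, "z": 0, "ax": 0, "ay": 0.015, "az": 0, "fingers": 0.006},
  {"x": 0, "y": 0, "z": 0, "ax": 0, "ay": 0.018, "az": 0, "fingers": 0.006},
  {"x": 0, "y": 0, "z": 0, "ax": 0, "ay": 0.021, "az": 0, "fingers": 0.006},
  {"x": 0, "y": 0, "z": 0, "ax": 0, "ay": 0.024, "az": 0, "fingers": 0.006},
  {"x": 0, "y": 0, "z": 0, "ax": 0, "ay": 0.027, "az": 0, "fingers": 0.006},
  {"x": 0, "y": 0, "z": 0, "ax": 0, "ay": 0.03, "az": 0, "fingers": 0.006},
])

```text
clock: 14.15
eef_pos: [0.5738, 0.0393, 0.1414]
tcp_rot: [-90.0, 0.0, -86.0]
wrist_force: [-0.1, 0.3, 4.3]
finger_gap: 0.0092
```

```bash
python3 -c "from h import *;rd(2)"
```

```text
14.2 gap 0.0096
[[ 3.82000e-02 -3.44000e-02 -8.60444e+01 -1.91420e+00]
 [-3.35000e-02 -4.78000e-02 -8.60535e+01  3.15700e-01]]
mean [ 2.40000e-03 -4.11000e-02 -8.60489e+01 -7.99300e-01]
```

Request:
jog_arm([
  {"x": 0, "y": 0, "z": 0, "ax": 0, "ay": 0.003, "az": 0, "fingers": 0.006},
  {"x": 0, "y": 0, "z": 0, "ax": 0, "ay": 0.006, "az": 0, "fingers": 0.006},
  {"x": 0, "y": 0, "z": 0, "ax": 0, "ay": 0.009, "az": 0, "fingers": 0.006},
  {"x": 0, "y": 0, "z": 0, "ax": 0, "ay": 0.012, "az": 0, "fingers": 0.006},
  {"x": 0, "y": 0, "z": 0, "ax": 0, "ay": 0.015, "az": 0, "fingers": 0.006},
  {"x": 0, "y": 0, "z": 0, "ax": 0, "ay": 0.018, "az": 0, "fingers": 0.006},
  {"x": 0, "y": 0, "z": 0, "ax": 0, "ay": 0.021, "az": 0, "fingers": 0.006},
  {"x": 0, "y": 0, "z": 0, "ax": 0, "ay": 0.024, "az": 0, "fingers": 0.006},
  {"x": 0, "y": 0, "z": 0, "ax": 0, "ay": 0.027, "az": 0, "fingers": 0.006},
  {"x": 0, "y": 0, "z": 0, "ax": 0, "ay": 0.03, "az": 0, "fingers": 0.006},
])

```text
clock: 15.03
eef_pos: [0.5738, 0.0393, 0.1414]
tcp_rot: [-90.0, 0.0, -87.8]
wrist_force: [-0.1, 0.4, 5.5]
finger_gap: 0.0091
```

```bash
python3 -c "from h import *;rd(2)"
```

```text
15.0833 gap 0.0094
[[ 8.22000e-02 -4.71000e-02 -8.77628e+01 -1.75740e+00]
 [ 5.27000e-02 -6.07000e-02 -8.77717e+01  2.91000e-01]]
mean [ 6.74000e-02 -5.39000e-02 -8.77672e+01 -7.33200e-01]
```

Request:
jog_arm([
  {"x": 0, "y": 0, "z": 0, "ax": 0, "ay": 0.003, "az": 0, "fingers": 0.006},
  {"x": 0, "y": 0, "z": 0, "ax": 0, "ay": 0.006, "az": 0, "fingers": 0.006},
])

```text
clock: 15.25
eef_pos: [0.5738, 0.0393, 0.1415]
tcp_rot: [-90.0, 0.0, -88.1]
wrist_force: [0.3, 2.0, 4.1]
finger_gap: 0.0095
```

```bash
python3 -c "from h import *;rd(5)"
```

```text
15.45 gap 0.0094
[[ 1.15600e-01 -6.61000e-02 -8.80975e+01 -1.82980e+00]
 [ 4.50000e-02 -8.01000e-02 -8.81050e+01  1.52900e-01]
 [ 8.73000e-02 -5.19000e-02 -8.80980e+01  1.34300e-01]
 [ 2.03000e-02 -4.86000e-02 -8.81031e+01  7.40000e-03]
 [ 3.90000e-02 -4.92000e-02 -8.81023e+01  1.88000e-02]]
mean [ 6.15000e-02 -5.92000e-02 -8.81012e+01 -3.03300e-01]
```

Request:
jog_arm([
  {"x": 0, "y": 0, "z": 0, "ax": 0, "ay": 0.002, "az": 0, "fingers": 0.006},
  {"x": 0, "y": 0, "z": 0, "ax": 0, "ay": 0.002, "az": 0, "fingers": 0.006},
])

```text
clock: 15.62
eef_pos: [0.5738, 0.0393, 0.1414]
tcp_rot: [-90.0, 0.0, -88.2]
wrist_force: [-0.6, -0.8, 5.8]
finger_gap: 0.0093
```

```bash
python3 -c "from h import *;rd(5)"
```

```text
15.8167 gap 0.0091
[[ 1.13200e-01 -7.55000e-02 -8.82111e+01  7.66000e-02]
 [ 8.65000e-02 -6.81000e-02 -8.82111e+01 -5.42000e-02]
 [ 2.39000e-02 -6.87000e-02 -8.82097e+01  2.44000e-02]
 [ 6.60000e-02 -6.87000e-02 -8.82122e+01 -2.99000e-02]
 [ 6.40000e-02 -6.87000e-02 -8.82100e+01 -4.55000e-02]]
mean [ 7.07000e-02 -6.99000e-02 -8.82108e+01 -5.70000e-03]
```

About 4.8–5 N by torque. Letting go of the knob and checking it stays put.

Request:
jog_arm([
  {"x": 0, "y": 0, "z": 0, "ax": 0, "ay": 0, "az": 0, "fingers": 0.012},
  {"x": 0, "y": 0, "z": 0, "ax": 0, "ay": 0, "az": 0, "fingers": 0.025},
  {"x": 0, "y": 0, "z": 0, "ax": 0, "ay": 0, "az": 0, "fingers": 0.05},
  {"x": 0, "y": 0, "z": 0, "ax": 0, "ay": 0, "az": 0, "fingers": 0.05},
  {"x": 0, "y": 0, "z": 0, "ax": 0, "ay": 0, "az": 0, "fingers": 0.05},
])

```text
clock: 16.23
eef_pos: [0.5731, 0.0392, 0.1407]
tcp_rot: [-90.1, -0.0, -88.2]
wrist_force: [1.5, -0.2, -1.5]
finger_gap: 0.0501
```

Run:
```python
from h import *
rd(2)
o=arm.observe();print(o['eef_pos'],o['tcp_rot'],o['wrist_force'])
im=arm.snapshot('wrist')[:,:,::-1];cv2.imwrite('pics/w8.png',im)
print(delta([.5735,.0395,.141],-51))
```

```text
16.2833 gap 0.05
[[-1.50000e-03 -2.00000e-04 -8.82230e+01  4.47000e-02]
 [-1.92000e-02 -2.00000e-04 -8.82269e+01  1.34000e-02]]
mean [-1.04000e-02 -2.00000e-04 -8.82249e+01  2.90000e-02]
[0.57324959 0.03918839 0.14082855] [-9.00529715e+01 -1.02722820e-02 -8.82268736e+01] [-0.52628686 -0.18168831 -0.47206493]
(array([-0.0003, -0.0001,  0.0001]), array([ 0.0008, -0.6497, -0.    ]))
```

View pics/w8.png

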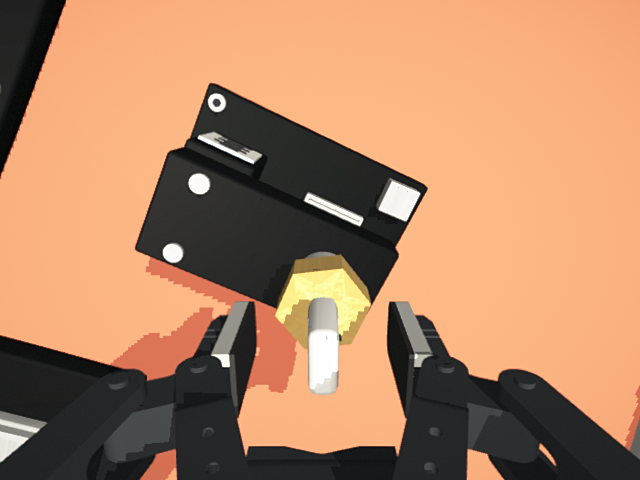

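Request:
jog_arm([
  {"x": 0, "y": 0, "z": 0, "ax": 0, "ay": -0.1, "az": 0, "fingers": 0.055},
  {"x": 0, "y": 0, "z": 0, "ax": 0, "ay": -0.2, "az": 0, "fingers": 0.055},
  {"x": 0, "y": 0, "z": 0, "ax": 0, "ay": -0.3, "az": 0, "fingers": 0.055},
  {"x": 0, "y": 0, "z": 0, "ax": 0, "ay": -0.4, "az": 0, "fingers": 0.055},
  {"x": 0, "y": 0, "z": 0, "ax": 0, "ay": -0.5, "az": 0, "fingers": 0.055},
  {"x": 0, "y": 0, "z": 0, "ax": 0, "ay": -0.6, "az": 0, "fingers": 0.055},
  {"x": 0, "y": 0, "z": 0, "ax": 0, "ay": -0.65, "az": 0, "fingers": 0.055},
  {"x": 0, "y": 0, "z": 0, "ax": 0, "ay": -0.65, "az": 0, "fingers": 0.055},
  {"x": 0, "y": 0, "z": 0, "ax": 0, "ay": -0.65, "az": 0, "fingers": 0.055},
])

```text
clock: 17.08
eef_pos: [0.5736, 0.0391, 0.1412]
tcp_rot: [-90.0, 0.0, -51.1]
wrist_force: [0.1, -0.3, -0.9]
finger_gap: 0.055
```

Run:
```python
from h import *
o=arm.observe();print(o['eef_pos'],o['tcp_rot'],o['wrist_force'])
im=arm.snapshot('wrist')[:,:,::-1];cv2.imwrite('pics/w9.png',im)
print(delta([.5735,.0395,.109],-51))
```

```text
[0.57363257 0.03914759 0.14122745] [-9.00022669e+01  6.84603571e-03 -5.10718322e+01] [ 0.06934076 -0.27933141 -0.94889065]
(array([-0.0003,  0.0322,  0.0001]), array([ 0.0001, -0.0011, -0.0001]))
```

View pics/w9.png

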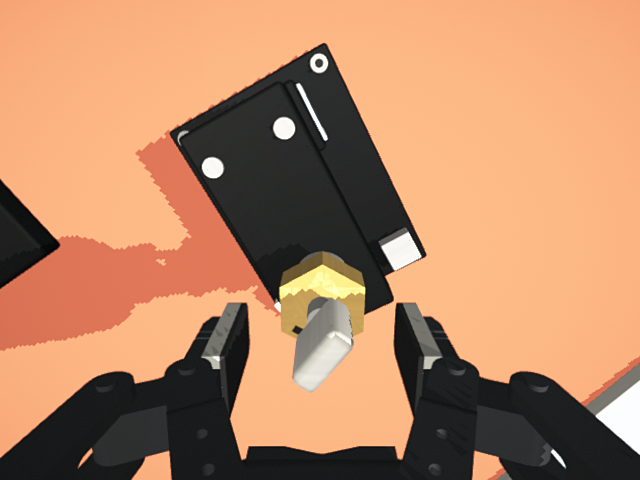

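Nut flats face the jaws again; knob clear. Descend and grip the nut.

Request:
jog_arm([
  {"x": 0, "y": 0.016, "z": 0, "ax": 0, "ay": 0, "az": 0, "fingers": 0.055},
  {"x": 0, "y": 0.032, "z": 0, "ax": 0, "ay": 0, "az": 0, "fingers": 0.05},
  {"x": 0, "y": 0.032, "z": 0, "ax": 0, "ay": 0, "az": 0, "fingers": 0.045},
  {"x": 0, "y": 0.032, "z": 0, "ax": 0, "ay": 0, "az": 0, "fingers": 0.04},
  {"x": 0, "y": 0.032, "z": 0, "ax": 0, "ay": 0, "az": 0, "fingers": 0.03},
  {"x": 0, "y": 0.032, "z": 0, "ax": 0, "ay": 0, "az": 0, "fingers": 0.03},
  {"x": 0, "y": 0.032, "z": 0, "ax": 0, "ay": 0, "az": 0, "fingers": 0.03},
  {"x": 0, "y": 0.032, "z": 0, "ax": 0, "ay": 0, "az": 0, "fingers": 0.03},
], squeeze=80)

```text
clock: 17.8
eef_pos: [0.5739, 0.0394, 0.1097]
tcp_rot: [-90.0, -0.0, -51.0]
wrist_force: [-0.9, 0.2, -0.7]
finger_gap: 0.0328
```

Run:
```python
from h import *
rd(2)
o=arm.observe();print(o['eef_pos'],o['tcp_rot'],o['wrist_force'],o['ft_torque'])
```

```text
17.85 gap 0.0326
[[-9.15000e-02  1.04500e-01 -5.09952e+01  1.56000e-02]
 [-1.21400e-01  1.10100e-01 -5.09976e+01  4.18000e-02]]
mean [-1.06400e-01  1.07300e-01 -5.09964e+01  2.87000e-02]
[0.57384095 0.03936664 0.10972442] [-8.99687983e+01  1.72414814e-03 -5.09975644e+01] [-1.19373834  0.59210296 -0.89612979] [-0.02360787  0.09583939 -0.12136647]
```

Request:
jog_arm([
  {"x": 0, "y": 0, "z": 0, "ax": 0, "ay": 0.06, "az": 0, "fingers": 0.03},
  {"x": 0, "y": 0, "z": 0, "ax": 0, "ay": 0.12, "az": 0, "fingers": 0.03},
  {"x": 0, "y": 0, "z": 0, "ax": 0, "ay": 0.18, "az": 0, "fingers": 0.03},
  {"x": 0, "y": 0, "z": 0, "ax": 0, "ay": 0.24, "az": 0, "fingers": 0.03},
  {"x": 0, "y": 0, "z": 0, "ax": 0, "ay": 0.3, "az": 0, "fingers": 0.03},
  {"x": 0, "y": 0, "z": 0, "ax": 0, "ay": 0.36, "az": 0, "fingers": 0.03},
  {"x": 0, "y": 0, "z": 0, "ax": 0, "ay": 0.41, "az": 0, "fingers": 0.03},
  {"x": 0, "y": 0, "z": 0, "ax": 0, "ay": 0.44, "az": 0, "fingers": 0.03},
])

```text
clock: 18.52
eef_pos: [0.5738, 0.0394, 0.1097]
tcp_rot: [-90.0, -0.0, -76.2]
wrist_force: [-1.5, 0.0, -0.6]
finger_gap: 0.0325
```

Run:
```python
from h import *
rd(3)
cv2.imwrite('pics/w10.png',arm.snapshot('wrist')[:,:,::-1])
```

```text
18.6167 gap 0.0327
[[ 2.15100e-01 -1.14500e-01 -7.62121e+01 -1.68410e+01]
 [-1.08200e-01 -4.80000e-03 -7.62787e+01  3.10610e+00]
 [-1.70000e-01  1.01500e-01 -7.61982e+01  9.19700e-01]]
mean [-2.10000e-02 -5.90000e-03 -7.62297e+01 -4.27170e+00]
```

View pics/w10.png

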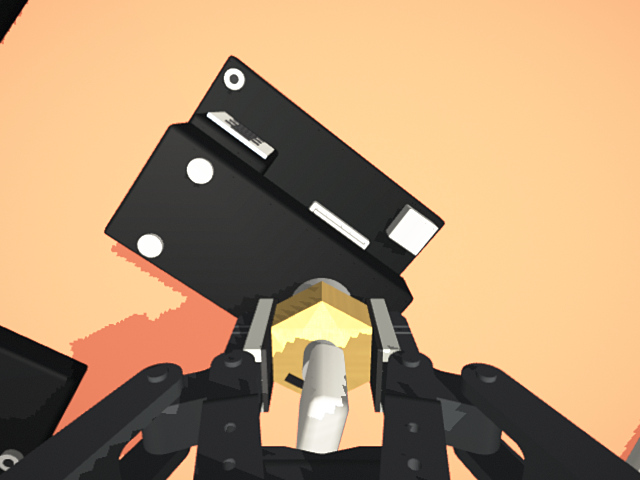

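Request:
jog_arm([
  {"x": 0, "y": 0, "z": 0, "ax": 0, "ay": 0.02, "az": 0, "fingers": 0.03},
  {"x": 0, "y": 0, "z": 0, "ax": 0, "ay": 0.04, "az": 0, "fingers": 0.03},
  {"x": 0, "y": 0, "z": 0, "ax": 0, "ay": 0.06, "az": 0, "fingers": 0.03},
  {"x": 0, "y": 0, "z": 0, "ax": 0, "ay": 0.08, "az": 0, "fingers": 0.03},
  {"x": 0, "y": 0, "z": 0, "ax": 0, "ay": 0.1, "az": 0, "fingers": 0.03},
  {"x": 0, "y": 0, "z": 0, "ax": 0, "ay": 0.12, "az": 0, "fingers": 0.03},
  {"x": 0, "y": 0, "z": 0, "ax": 0, "ay": 0.14, "az": 0, "fingers": 0.03},
  {"x": 0, "y": 0, "z": 0, "ax": 0, "ay": 0.16, "az": 0, "fingers": 0.03},
  {"x": 0, "y": 0, "z": 0, "ax": 0, "ay": 0.18, "az": 0, "fingers": 0.03},
  {"x": 0, "y": 0, "z": 0, "ax": 0, "ay": 0.2, "az": 0, "fingers": 0.03},
  {"x": 0, "y": 0, "z": 0, "ax": 0, "ay": 0.22, "az": 0, "fingers": 0.03},
  {"x": 0, "y": 0, "z": 0, "ax": 0, "ay": 0.24, "az": 0, "fingers": 0.03},
])

```text
clock: 19.67
eef_pos: [0.5739, 0.0393, 0.1097]
tcp_rot: [-90.0, 0.0, -90.0]
wrist_force: [-3.8, 0.5, 5.3]
finger_gap: 0.0325
```

Run:
```python
from h import *
rd(5)
```

```text
19.8667 gap 0.0325
[[ 2.66700e-01 -1.71400e-01 -9.00180e+01 -1.19480e+01]
 [ 1.58200e-01 -1.74600e-01 -9.00857e+01  1.75870e+00]
 [ 3.74000e-02 -7.49000e-02 -9.00456e+01  2.31300e-01]
 [ 2.97000e-02 -4.08000e-02 -9.00481e+01  2.54000e-02]
 [ 8.43000e-02 -4.37000e-02 -9.00502e+01  9.25000e-02]]
mean [  0.1153  -0.1011 -90.0495  -1.968 ]
```

Now slowly the last part to a nut angle of about -0.22.

Request:
jog_arm([
  {"x": 0, "y": 0, "z": 0, "ax": 0, "ay": 0.01, "az": 0, "fingers": 0.03},
  {"x": 0, "y": 0, "z": 0, "ax": 0, "ay": 0.02, "az": 0, "fingers": 0.03},
  {"x": 0, "y": 0, "z": 0, "ax": 0, "ay": 0.03, "az": 0, "fingers": 0.03},
  {"x": 0, "y": 0, "z": 0, "ax": 0, "ay": 0.04, "az": 0, "fingers": 0.03},
  {"x": 0, "y": 0, "z": 0, "ax": 0, "ay": 0.05, "az": 0, "fingers": 0.03},
  {"x": 0, "y": 0, "z": 0, "ax": 0, "ay": 0.06, "az": 0, "fingers": 0.03},
  {"x": 0, "y": 0, "z": 0, "ax": 0, "ay": 0.07, "az": 0, "fingers": 0.03},
  {"x": 0, "y": 0, "z": 0, "ax": 0, "ay": 0.08, "az": 0, "fingers": 0.03},
  {"x": 0, "y": 0, "z": 0, "ax": 0, "ay": 0.09, "az": 0, "fingers": 0.03},
])

```text
clock: 20.62
eef_pos: [0.5739, 0.0393, 0.1097]
tcp_rot: [-90.0, 0.0, -95.1]
wrist_force: [-2.3, 0.5, 4.7]
finger_gap: 0.0329
```

Run:
```python
from h import *
rd(5)
cv2.imwrite('pics/w11.png',arm.snapshot('wrist')[:,:,::-1])
```

```text
20.8167 gap 0.0329
[[ 3.76600e-01 -3.11900e-01 -9.51223e+01 -5.95620e+00]
 [ 2.83200e-01 -2.95600e-01 -9.51534e+01  6.38800e-01]
 [ 2.18500e-01 -2.48000e-01 -9.51381e+01  1.90900e-01]
 [ 2.11500e-01 -2.33300e-01 -9.51386e+01  6.95000e-02]
 [ 2.51900e-01 -2.34700e-01 -9.51402e+01  4.21000e-02]]
mean [  0.2683  -0.2647 -95.1385  -1.003 ]
```

View pics/w11.png

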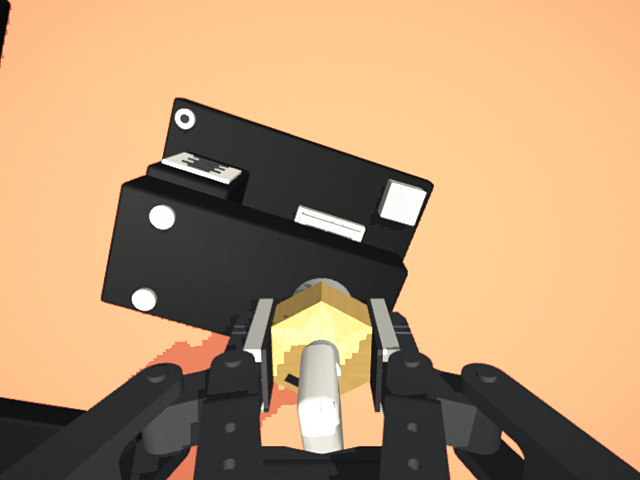

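Request:
jog_arm([
  {"x": 0, "y": 0, "z": 0, "ax": 0, "ay": 0.01, "az": 0, "fingers": 0.03},
  {"x": 0, "y": 0, "z": 0, "ax": 0, "ay": 0.02, "az": 0, "fingers": 0.03},
  {"x": 0, "y": 0, "z": 0, "ax": 0, "ay": 0.02, "az": 0, "fingers": 0.03},
  {"x": 0, "y": 0, "z": 0, "ax": 0, "ay": 0.02, "az": 0, "fingers": 0.03},
])

```text
clock: 21.2
eef_pos: [0.5738, 0.0394, 0.1096]
tcp_rot: [-90.0, 0.0, -96.3]
wrist_force: [-2.4, 0.9, 5.5]
finger_gap: 0.0328
```

Run:
```python
from h import *
rd(3)
```

```text
21.3 gap 0.0326
[[ 2.78400e-01 -2.61000e-01 -9.62760e+01  6.82000e-02]
 [ 2.82400e-01 -2.61800e-01 -9.62727e+01  1.43100e-01]
 [ 2.60600e-01 -2.61800e-01 -9.62781e+01 -4.17000e-02]]
mean [ 2.73800e-01 -2.61600e-01 -9.62756e+01  5.66000e-02]
```

Request:
jog_arm([
  {"x": 0, "y": 0, "z": 0, "ax": 0, "ay": 0, "az": 0, "fingers": 0.036},
  {"x": 0, "y": 0, "z": 0, "ax": 0, "ay": 0, "az": 0, "fingers": 0.05},
  {"x": 0, "y": 0, "z": 0, "ax": 0, "ay": 0, "az": 0, "fingers": 0.055},
  {"x": 0, "y": 0, "z": 0, "ax": 0, "ay": 0, "az": 0, "fingers": 0.055},
  {"x": 0, "y": 0, "z": 0, "ax": 0, "ay": 0, "az": 0, "fingers": 0.055},
])

```text
clock: 21.72
eef_pos: [0.5738, 0.0391, 0.1091]
tcp_rot: [-90.0, -0.0, -96.3]
wrist_force: [0.3, -0.5, -0.2]
finger_gap: 0.055
```

Run:
```python
from h import *
rd(2)
cv2.imwrite('pics/w12.png',arm.snapshot('wrist')[:,:,::-1])
```

```text
21.7667 gap 0.0552
[[ 5.70000e-03 -2.20000e-03 -9.62792e+01  1.01200e-01]
 [ 7.24000e-02 -1.70000e-03 -9.62678e+01  1.56300e-01]]
mean [ 3.91000e-02 -1.90000e-03 -9.62735e+01  1.28800e-01]
```

View pics/w12.png

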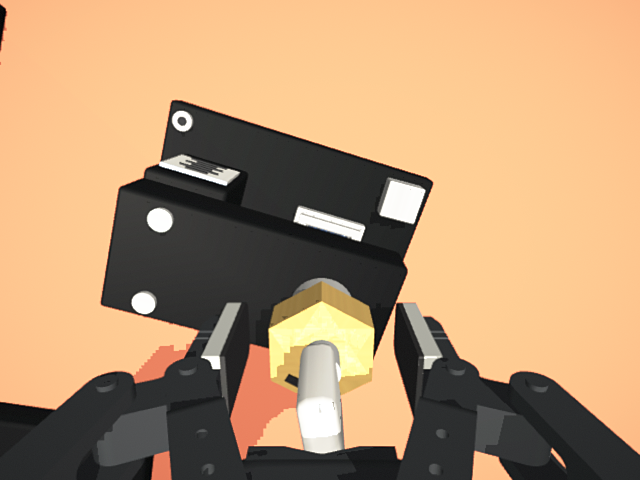

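Released. Rise and return to the yaw −88.2° pose to compare the knob angle with the picture right after I let go of it.

Request:
jog_arm([
  {"x": 0, "y": -0.016, "z": 0, "ax": 0, "ay": 0, "az": 0, "fingers": 0.055},
  {"x": 0, "y": -0.032, "z": 0, "ax": 0, "ay": -0.07, "az": 0, "fingers": 0.055},
  {"x": 0, "y": -0.032, "z": 0, "ax": 0, "ay": -0.141, "az": 0, "fingers": 0.05},
  {"x": 0, "y": -0.032, "z": 0, "ax": 0, "ay": -0.141, "az": 0, "fingers": 0.05},
  {"x": 0, "y": -0.032, "z": 0, "ax": 0, "ay": -0.141, "az": 0, "fingers": 0.05},
  {"x": 0, "y": -0.032, "z": 0, "ax": 0, "ay": -0.141, "az": 0, "fingers": 0.05},
])

```text
clock: 22.32
eef_pos: [0.5731, 0.0392, 0.1407]
tcp_rot: [-90.1, -0.0, -88.3]
wrist_force: [0.0, -0.4, -0.1]
finger_gap: 0.0497
```

Run:
```python
from h import *
o=arm.observe();print(o['clock'],o['eef_pos'],o['tcp_rot'])
im=arm.snapshot('wrist')[:,:,::-1]
a=cv2.imread('pics/w8.png');c=lambda i:cv2.resize(i[240:400,260:390],None,fx=3,fy=3,interpolation=2)
cv2.imwrite('pics/cmp.png',np.hstack([c(a),c(im)]))
```

```text
22.3167 [0.57313878 0.03924362 0.14069875] [-9.00676904e+01 -3.89967262e-03 -8.82578394e+01]
```

View pics/cmp.png

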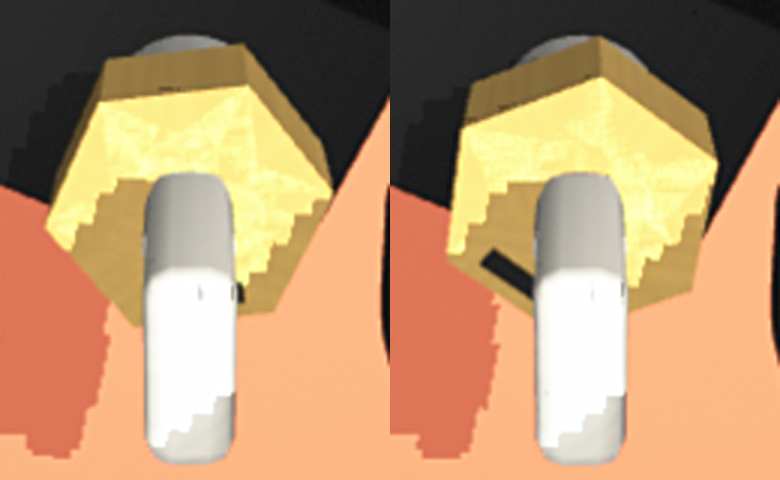

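The knob angle is pixel-identical before and after tightening, and the nut is back at its tight angle. I'll retreat upward and check the scene.

Request:
jog_arm([
  {"x": 0, "y": -0.03, "z": 0, "ax": 0, "ay": 0, "az": 0, "fingers": 0.06},
  {"x": 0, "y": -0.06, "z": 0, "ax": 0, "ay": 0, "az": 0, "fingers": 0.06},
  {"x": 0, "y": -0.09, "z": 0, "ax": 0, "ay": 0, "az": 0, "fingers": 0.06},
  {"x": 0, "y": -0.12, "z": 0, "ax": 0, "ay": 0, "az": 0, "fingers": 0.06},
  {"x": 0, "y": -0.12, "z": 0, "ax": 0, "ay": 0, "az": 0, "fingers": 0.06},
  {"x": 0, "y": -0.12, "z": 0, "ax": 0, "ay": 0, "az": 0, "fingers": 0.06},
])

```text
clock: 22.87
eef_pos: [0.575, 0.0392, 0.263]
tcp_rot: [-89.8, 0.1, -88.2]
wrist_force: [0.2, -0.0, -0.4]
finger_gap: 0.0598
```

Run:
```python
from h import *
cv2.imwrite('pics/sf.png',arm.snapshot('side')[:,:,::-1])
o=arm.observe();print(o['clock'],o['eef_pos'],o['wrist_force'])
```

```text
22.9167 [0.57358772 0.03938725 0.26116127] [-0.70058584  0.20790575 -0.18388614]
```

View pics/sf.png

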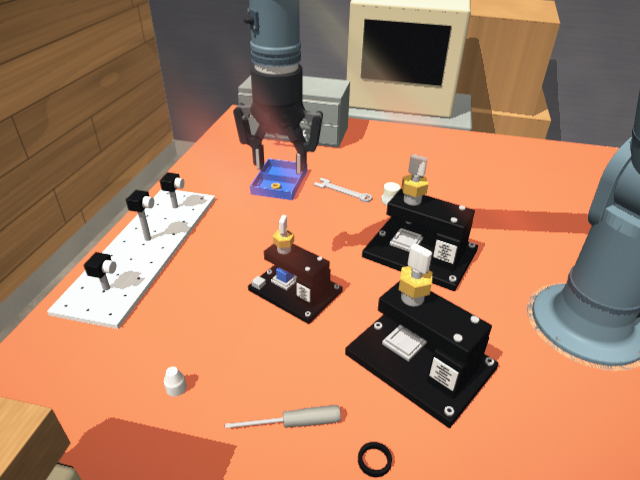

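Everything on the bench is where it was and the arm is clear.

```bash
python3 -c "
from plant import arm
print(arm.hand_in())"
```

```text
the job is handed in; nothing more can be done
None
```

I did the whole job on the smallest stand and handed it in at about 23 s. No verdict is reported, so the force and angle figures below are my own estimates.

- **Loosening:** I turned the lock nut 43° anticlockwise, which puts it at about +0.55 rad.
- **Setting the plunger:** I turned the knob clockwise in slow, small steps. Contact showed as a clear rise in last-joint torque over a very steady free-running level. I stopped at about +0.038 N m, roughly 5 N on the block. The wrist torque sensor was too noisy to confirm this closely. Nothing suggested the force came near 20 N.
- **Tightening:** I turned the nut back slightly past its starting angle, to an estimated −0.22 to −0.24 rad. About 0.35 N m was measured while it was still turning.

**Last checks:**
- The knob looks the same in the wrist pictures before and after tightening, so its setting did not shift.
- The nut is back at its tight angle.
- In the last side picture the gauge block and everything else visible are in their places, and the arm is about 0.1 m clear.
- The plunger tip was hidden under the stand's arm, so I never saw the contact itself. I also could not re-measure the force after tightening, because the screw was clamped.

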